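Lock the lamp module with a screwdriver and shut the case

TASK

Take the large flat screwdriver from its stand, feel with its blade for the slot of the round lock inside the open black case, and with it turn the lock clockwise until it stops. Then put the screwdriver back upright in its stand, fully down, and last of all push the heavy cover over and lower it gently, without a slam, until it is fully shut. Do not shove aside or knock over the bottles, dishes and other things standing about.

Things in the scene. Friction and masses are not known exactly. Their poses are not given: they have to be found in the camera images.
- driver: Large flat screwdriver, 170 mm long, about 160 g, standing upright, blade down, in the stand. Origin: centre of the blade's tip edge; z points along the shaft to the handle. The blade is 20 mm wide along x and 3 mm thick along y for the lowest 30 mm, then a round 10 mm shaft; a round flange of 39 mm dia. at 100 to 106 mm from the tip; handle from 106 to 170 mm.
- driver_grip (a point): Point on the screwdriver's axis where its handle is best gripped, 140 mm from the tip (30 mm of handle above it). The grey handle measures 32 mm along the screwdriver's x and 26 mm along y, with flat sides; pinch it across y. Balance point near 125 mm from the tip.
- stand: Fixed tool stand: a level aluminium plate, 90 x 90 mm, its top 112 mm above the bench, on four posts at its corners, with one 29 mm hole (3 mm chamfer) in its middle. The screwdriver hangs in it, its flange resting on the plate and its tip 12 mm above the bench. Origin: centre of its underside, on the bench.
- stand_hole (a point): Mouth of the hole in the stand, on its axis and level with the plate's top, 112 mm above the bench.
- lock_slot (a point): Slot of the lock in the case. Origin on the lock's vertical axis at the slot's mouth, 65.5 mm above the bench; x points along the slot, z up. It is 10 mm deep, 6 mm wide, its upper 4 mm bevelled out to 11 mm at the mouth, and crosses the brass bottom of a well (22 mm dia.). Above the mouth the well rises 4 mm straight, then widens at 45 degrees to 35 mm dia. at the disc's top.
- lock_top (a point): Centre of the top of the lock, 76 mm above the bench and 10.5 mm above the slot's mouth. The lock is a steel disc, 65 mm dia., with the funnel and slot in its middle; it turns as a whole, flush inside a fixed collar of 84 mm dia. Two dark lines on the disc continue the slot.
- lock (a joint): Angle of the lock in rad: 0 is open, grows as it is turned clockwise seen from above, hard stop at 1.3 (locked). It turns stiffly (about 0.12 N m) and stays where it is left. It starts between 0 and 0.3. The blade has about 0.15 rad of play in the slot either way.
- case: Fixed black instrument case, 220 mm along x, 200 mm along y; its open-topped walls rise to 95 mm above the bench. Origin: centre of its underside. The lock's axis is 20 mm from the centre, towards +y; the cover is hinged along the top of the -y wall.
- lid (a joint): Angle of the cover in rad: 0 shut, 1.57 upright, 1.9 fully open; it starts at 1.45 to 1.7. The cover weighs 0.7 kg. Its hinge is stiff (about 0.95 N m) and damped: it stays where it is left and must be pushed all the way, with about 5 N at the free edge when upright, less towards the end.
- lid_hinge (a point): Middle of the hinge line, 95 mm above the bench. It turns with the cover: x runs along the hinge line (the axis), y from the hinge to the free edge along the cover's inner face, z out of its outer face. The cover is a flat black plate, 220 mm along x, 200 mm along y, 14 mm thick; shut, it lies level, its outer face 109 mm above the bench.
- lid_edge (a point): Middle of the cover's free edge, on the outer face, 200 mm from the hinge line.
- bottle_a: Clear plastic sample bottle, 52 mm dia., 110 mm high, white cap; bystander, stands upright. Origin: centre of its underside.
- bottle_b: Amber glass bottle, 60 mm dia., 130 mm high, black cap; bystander, stands upright. Origin: centre of its underside.
- beaker: Glass beaker, 64 mm dia., 85 mm high; bystander, stands upright. Origin: centre of its underside.
- well_tray: Low black rubber tray with 12 wells, 130 x 90 x 18 mm, lying on the bench; bystander. Origin: centre of its underside.
- spatula: Steel spatula, 170 mm long, lying flat on the bench; bystander. Origin: on its underside.
- dish: Clear round culture dish, 90 mm dia., 20 mm high; bystander. Origin: centre of its underside.
- jar: White plastic jar, 68 mm dia., 80 mm high; bystander, stands upright. Origin: centre of its underside.

How it is judged:
On the way, in this order (a step that is already met when the one before it is completed fails the run):
1. the blade of the upright screwdriver has dropped at least 5 mm into the lock's slot (z of driver in the frame of lock_slot below -0.005 m and horizontal distance between driver and lock_slot below 0.006 m and angle between driver's own z axis and vertical below 0.25 rad), for 0.1 s.
2. the lock is turned clockwise to its stop (1.15 rad or more) with the blade in its slot (all of step 1 and value of joint lock above 1.15 rad), for 0.1 s.
3. the screwdriver is back upright in its stand, fully down and let go, before the cover is lowered (cover still above 1.0 rad) (horizontal distance between driver and stand_hole below 0.015 m and height (world z) of driver below 0.02 m and angle between driver's own z axis and vertical below 0.12 rad and linear speed of driver below 0.03 m/s and contact force between the fingers and driver below 0.2 N and value of joint lid above 1 rad), for 0.2 s.
At the end, for the whole second after the job is handed in: The cover is shut (within 0.05 rad), the lock is at its stop (1.15 rad or more), and the screwdriver stands released and at rest in the stand: within 15 mm of the hole's axis, tip less than 20 mm above the bench, upright within 0.12 rad (value of joint lid below 0.05 rad and value of joint lock above 1.15 rad and horizontal distance between driver and stand_hole below 0.015 m and height (world z) of driver below 0.02 m and angle between driver's own z axis and vertical below 0.12 rad and linear speed of driver below 0.03 m/s and contact force between the fingers and driver below 0.2 N); the robot touches nothing.
It fails at once if the cover slams: faster than 1.2 rad/s in the last 0.2 rad before it is shut (value of joint lid below 0.2 rad and velocity of joint lid below -1.2 rad/s).
It fails at once if a bystander is shoved more than 40 mm or knocked over (distance of any of bottle_a, bottle_b, beaker, well_tray, spatula, dish, jar from where it was at the start of the episode above 0.04 m or angle between any of bottle_a, bottle_b, beaker, well_tray, spatula, dish, jar's own z axis and vertical above 0.7 rad).
It also fails if it takes over 72 s, if anything falls off the work surface, if the arm or the gripper's body presses on something with over 40 N, if the wrist force passes 120 N, or if a joint passes its speed limit or range.

ROBOT

A 6-joint arm with a two-finger parallel gripper is mounted at the origin on the work surface. World frame = base frame: x ahead of the robot, y to its left, z up, the work surface at z = 0. Lengths are in m, angles in rad, forces in N, time in s.
With the tool pointing down it reaches from about 0.3 to 0.775 m from the base axis. Payload 14.6 kg.
Tool frame: the origin (TCP) lies midway between the tips of the shut fingers; the grasp point (between the pads) lies 19 mm behind it (ctrl.hold_point_z is the distance from the TCP to the grasp point, in m); z points along the fingers, x is the direction in which the jaws open and shut, and the axes are right-handed (so a half turn about z gives the same grasp; the last joint's range is limited). The gripper opens to 94 mm and grips with 3 to 60 N. Pads are 16 mm wide; open, the fingers measure 119 mm over their backs; the gripper's body (75 mm by 177 mm) begins 78 mm behind the grasp point.
Start: joints at [1.118, 0.3, 1.521, -0, 1.321, -0.067], TCP at [0.207, 0.51, 0.205] pointing down, gripper open.
Joint ranges: [-3.03, 3.03], [-0.79, 2.21], [0.23, 2.52], [-1.04, 4.18], [0, 3.07], [-2.55, 2.55]. Speed limits (rad/s): [2.22, 2.22, 2.57, 3.14, 3.14, 3.14].

INTERFACE

Orientations are given as [roll, pitch, yaw] about the fixed x, y, z axes, in that order (R = Rz(yaw) Ry(pitch) Rx(roll)).
In Python, from station import ctrl, viewer, ticket, nets gives the robot as it stands.
- The arm moves only by the tool carry_out, never from a script. Its argument "commands" is one flat list of numbers, 7 for each row, row after row: the closure, from -1 (fully open) to 1 (shut), so that 0 is half open, then the shift along the world's x, y, z in cm, then the turn, a rotation vector about the world's x, y, z in rad. In form: [gripper, tx, ty, tz, ax, ay, az, gripper, tx, ty, tz, ax, ay, az, ...]. A call has 1 to 12 rows; each row is the pose to reach, as a shift and turn from the pose measured when the call began; what a row does not reach only later rows make up. A row lasts 1/12 s, in which the tool goes at most 41.7 mm and 7.16 degrees, less where a joint would pass 70% of its speed; a pose out of reach is approached as far as the arm can. A call with a gripper value outside its range is refused whole. The fingers move at their own pace and stop on an object; "force" is the grip in N (left out, the last holds). Time passes only in rows, so rows that repeat a pose let the fingers close. It gives the time, the measured TCP pose, the force and the opening at its end, in the units of the state.
- ctrl.get_obs(): the state, without advancing time (a new reading comes with each control period).
- viewer.camera(name): name is "side" or "top"; returns (picture, depth): 420x560x3 uint8, blue, green, red; 420x560 float32, m along the optical axis (not along the pixel's ray), 0 where there is no reading.
- viewer.camera_info(name): a dict with "fx", "fy", "cx", "cy" (pixels), "D" ([k1, k2, p1, p2, k3] as OpenCV has them; the pictures are not rectified), "R" (3x3) and "t" (3): a world point X has camera coordinates R X + t. Camera axes: x right, y down, z forward; pixel columns grow to the right and rows downward; lengths in m; the calibration is good to about 2 mm. A picture is of the moment at which its call begins. camera_info takes no time and is no camera call.
- ticket.hand_in(): hands the job in, once; it reports no verdict.
Trained networks look in the newest picture that a camera, given by its name, has taken for a name from the list of things; names that differ only in an ending like _2 or _b are one class to them, and where a whole thing is asked for, a point or a joint stands for the part that bears it (a point fixed in the world has none). Each returns a list of dicts, best first, with "confidence" (0 to 1); they miss things now and then, are a little off and sometimes report something else, mostly with a low value. They report only what shows in the picture. A call takes as long as a camera call.
- nets.silhouettes(camera, thing): "region" (420x560 bool, what is visible of it) and "extent" ([left, top, right, bottom] in pixels, round what is visible of it).
The state is a dict: "time_s": time; "qpos": joint angles; "joint_vel": joint speeds; "tau": joint torques, N m; "ee_pos": TCP position; "eef_rot": TCP orientation; "force": force on the tool from outside, world axes, zero at the start; "moment": the same for the moment, N m; "grip_width": finger opening in m.
Only numpy, scipy, OpenCV 4.12 (cv2) and the standard library are available. Lean on these libraries where they do the work, as an engineer would, in place of code of your own. Each camera call takes 0.05 s, during which the arm holds its last target. There are 200 camera calls.

## Working session

There is one attempt and no reset: what is moved stays moved. The work goes in short steps, Python scripts to look and compute and a tool call to move; the robot and the scene stay as the last step left them, time stands still between calls to the robot, and variables do not carry over. Pictures are saved under pics/ and viewed, about 8 in all and at most 12, crops included, and the job is handed in when it is done.

Besides the shell and the picture viewer there is one more tool, called after "Emit:" by a JSON object that holds its "method" and its "body". carry_out: Moves the arm, as the interface text tells. Its arguments: {"type":"object","properties":{"commands":{"type":"array","items":{"type":"number"}},"force":{"type":"number"}},"required":["commands"]}

```bash
mkdir -p pics; ls; cat > h.py <<'E'
import numpy as np, cv2
from station import ctrl, viewer, ticket, nets
def K(n):
    i=viewer.camera_info(n); return np.array([[i['fx'],0,i['cx']],[0,i['fy'],i['cy']],[0,0,1.]]),np.array(i['D'],float),np.array(i['R']),np.array(i['t'])
def cloud(n,depth):
    k,D,R,t=K(n); h,w=depth.shape
    u,v=np.meshgrid(np.arange(w),np.arange(h))
    p=cv2.undistortPoints(np.stack([u,v],-1).reshape(-1,1,2).astype(float),k,D).reshape(h,w,2)
    c=np.dstack([p*depth[...,None],depth]); X=(c-t)@R; X[depth==0]=np.nan
    return X
def proj(n,X):
    k,D,R,t=K(n); return cv2.projectPoints(np.atleast_2d(np.array(X,float)),cv2.Rodrigues(R)[0],t,k,D)[0].reshape(-1,2)
def onplane(n,uv,z):
    k,D,R,t=K(n); p=cv2.undistortPoints(np.array(uv,float).reshape(-1,1,2),k,D).reshape(-1,2)
    d=np.c_[p,np.ones(len(p))]@R; c=-R.T@t; return c+d*((z-c[2])/d[:,2])[:,None]
E
python3 - <<'E'
from h import *
print(ctrl.get_obs())
for n in ['side','top']:
    im,d=viewer.camera(n); cv2.imwrite(f'pics/{n}0.png',im); np.save(f'{n}0.npy',d); X=cloud(n,d)
    k,D,R,t=K(n); print(n,'cam at',-R.T@t,'fwd',R[2])
    for th in ['driver','stand','lock_top','lid_edge','case','bottle_a','beaker','jar','dish','well_tray','spatula']:
        for r in nets.silhouettes(n,th)[:2]:
            m=r['region']; P=X[m]; P=P[~np.isnan(P[:,0])]
            print(th,round(r['confidence'],2),r['extent'],m.sum(),np.round(np.median(P,0),3) if len(P) else '', np.round(np.percentile(P,[3,97],axis=0),3).tolist() if len(P) else '')
E
```

```text
pics
{'time_s': 0.0, 'qpos': array([ 1.11840269e+00,  3.00450668e-01,  1.52160553e+00, -1.47499204e-05,
        1.32069763e+00, -6.66512674e-02]), 'joint_vel': array([ 0.00085247, -0.00135273,  0.00139119,  0.00054593, -0.0006782 ,
        0.00043389]), 'tau': array([ 1.46335533e-03, -5.31831300e+01, -3.52735019e+01,  7.08899321e-02,
        2.44269107e-02, -1.53652604e-04]), 'ee_pos': array([0.20684883, 0.50932664, 0.2048872 ]), 'eef_rot': array([-3.14152957e+00,  1.15954269e-03,  1.18505766e+00]), 'force': array([ 0.02501668, -0.73912408, -0.52130669]), 'moment': array([ 0.00311261, -0.00287524,  0.0651261 ]), 'grip_width': 0.09415209046742862}
side cam at [ 0.07820145 -0.59421669  1.00439002] fwd [ 0.41341177  0.52677669 -0.74269579]
driver 0.73 [345.4, 180.4, 373.9, 224.3] 906 [ 0.748 -0.033  0.075] [[0.732, -0.05, 0.005], [0.777, -0.003, 0.129]]
driver 0.68 [212.3, 165.7, 232.9, 218.0] 466 [0.5   0.185 0.15 ] [[0.487, 0.179, 0.02], [0.518, 0.203, 0.182]]
stand 0.9 [204.2, 175.7, 253.3, 237.6] 1747 [0.492 0.178 0.064] [[0.458, 0.15, 0.001], [0.547, 0.233, 0.114]]
stand 0.55 [308.
[... 2930 characters left out ...]
, [0.643, -0.226, 0.297]]
beaker 0.66 [186.0, 123.1, 215.6, 155.8] 583 [0.751 0.226 0.05 ] [[0.711, 0.194, 0.002], [0.769, 0.25, 0.087]]
dish 0.8 [143.2, 160.2, 176.8, 191.5] 865 [0.658 0.338 0.02 ] [[0.618, 0.299, 0.006], [0.699, 0.377, 0.024]]
dish 0.32 [195.4, 213.6, 213.7, 235.1] 279 [0.502 0.191 0.179] [[0.487, 0.181, 0.114], [0.519, 0.209, 0.184]]
well_tray 0.82 [248.7, 243.6, 281.3, 297.9] 1730 [0.398 0.056 0.006] [[0.336, 0.013, 0.0], [0.46, 0.098, 0.02]]
well_tray 0.2 [237.3, 132.3, 258.0, 158.6] 396 [0.717 0.093 0.075] [[0.705, 0.072, 0.012], [0.74, 0.117, 0.112]]
spatula 0.78 [387.5, 256.1, 431.7, 315.9] 1007 [ 0.338 -0.331  0.004] [[0.286, -0.384, -0.001], [0.422, -0.287, 0.021]]
```

```bash
cat >> h.py <<'E'
def ortho(n,im,c,z,half,px=300):
    # top-down resample on plane z: image right=+x, up=+y
    g=np.linspace(-half,half,px); x,y=np.meshgrid(c[0]+g,c[1]-g)
    uv=proj(n,np.c_[x.ravel(),y.ravel(),np.full(x.size,z)]).astype(np.float32).reshape(px,px,2)
    return cv2.remap(im,uv[...,0].copy(),uv[...,1].copy(),cv2.INTER_CUBIC)
E
python3 - <<'E'
from h import *
ims={n:cv2.imread(f'pics/{n}0.png') for n in['top','side']}
row=[]
for n in ['top','side']:
    row.append(np.hstack([ortho(n,ims[n],(.5,.193),.182,.03,260),ortho(n,ims[n],(.5,.193),.112,.06,260),ortho(n,ims[n],(.54,-.122),.076,.05,260)]))
cv2.imwrite('pics/o.png',np.vstack(row))
cv2.imwrite('pics/t.png',cv2.resize(ims['top'],(800,600)))
d=np.load('top0.npy'); X=cloud('top',d); X2=cloud('side',np.load('side0.npy'))
for nm,X in [('top',X),('side',X2)]:
    P=X.reshape(-1,3); P=P[~np.isnan(P[:,0])]
    def box(c,r,z0,z1): return P[(np.hypot(P[:,0]-c[0],P[:,1]-c[1])<r)&(P[:,2]>z0)&(P[:,2]<z1)]
    h=box((.5,.193),.04,.172,.2); r=cv2.minAreaRect(h[:,:2].astype(np.float32)); print(nm,'handle',len(h),r,h[:,2].mean())
    s=box((.5,.193),.09,.105,.12); print('stand',len(s),cv2.minAreaRect(s[:,:2].astype(np.float32)))
    l=P[(abs(P[:,0]-.54)<.13)&(P[:,1]<-.2)&(P[:,1]>-.3)&(P[:,2]>.13)]
    print('lid',len(l),l.min(0),l.max(0)); c=l.mean(0); u,s_,vt=np.linalg.svd(l-c); print(c,vt[2])
    w=P[(abs(P[:,0]-.54)<.14)&(P[:,1]<-.02)&(P[:,1]>-.225)&(P[:,2]>.088)&(P[:,2]<.1)]
    print('rim',len(w),cv2.minAreaRect(w[:,:2].astype(np.float32)),np.percentile(w,[1,99],axis=0))
    k=P[(abs(P[:,0]-.54)<.07)&(abs(P[:,1]+.122)<.07)&(P[:,2]>.07)&(P[:,2]<.085)]; print('disc',k.min(0),k.max(0),cv2.minEnclosingCircle(k[:,:2].astype(np.float32)))
E
```

```text
top handle 163 ((0.5038954019546509, 0.19676338136196136), (0.032694555819034576, 0.026419971138238907), 5.708681106567383) 0.18148184692989036
stand 1132 ((0.5038795471191406, 0.1967748999595642), (0.09097360074520111, 0.09117750823497772), 3.386587381362915)
lid 2245 [ 0.43364657 -0.25226648  0.13003832] [ 0.65183435 -0.22367356  0.299405  ]
[ 0.53829579 -0.23225231  0.24469364] [-0.02644629  0.99939762 -0.02247192]
rim 769 ((0.5424291491508484, -0.13398152589797974), (0.22168868780136108, 0.1866619884967804), 1.2800328731536865) [[ 0.43145548 -0.22255957  0.08876443]
 [ 0.65133045 -0.03895458  0.09949379]]
disc [ 0.47127387 -0.19081149  0.07000677] [ 0.60934485 -0.07896437  0.08293335] ((0.5401415228843689, -0.1348116248846054), 0.0860448107123375)
side handle 128 ((0.5028569102287292, 0.19357915222644806), (0.03290426358580589, 0.027226131409406662), 6.282692909240723) 0.1793570944754757
stand 789 ((0.5037497282028198, 0.19455097615718842), (0.0936318039894104, 0.09509293735027313), 4.443244934082031)
lid 4995 [ 0.43224464 -0.25781735  0.1300098 ] [ 0.65615941 -0.22602792  0.29862869]
[ 0.53242403 -0.24562189  0.2273441 ] [ 0.0130565  -0.99489066  0.10011047]
rim 860 ((0.5406071543693542, -0.13184744119644165), (0.2235284149646759, 0.18017464876174927), 1.4742014408111572) [[ 0.43034562 -0.22022699  0.08822111]
 [ 0.64855978 -0.04190335  0.09822588]]
disc [ 0.47073852 -0.15533338  0.07000082] [ 0.60810755 -0.0520157   0.08472901] ((0.5350016951560974, -0.08922064304351807), 0.07390061765909195)
```

View pics/o.png

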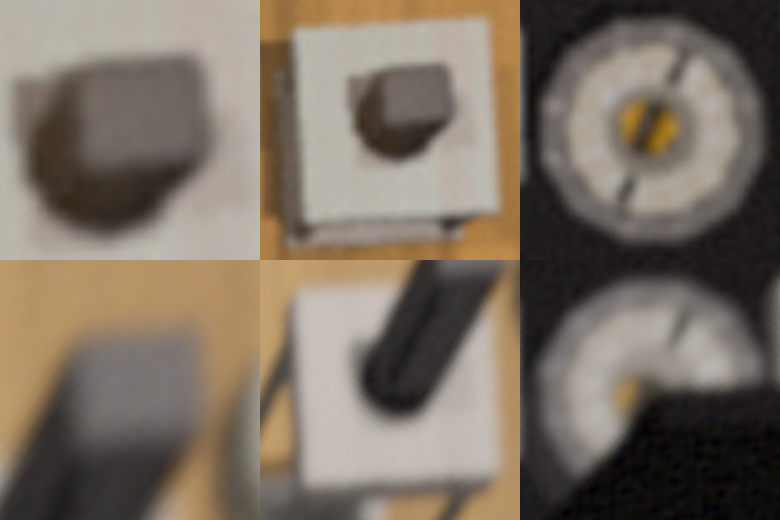

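View pics/t.png

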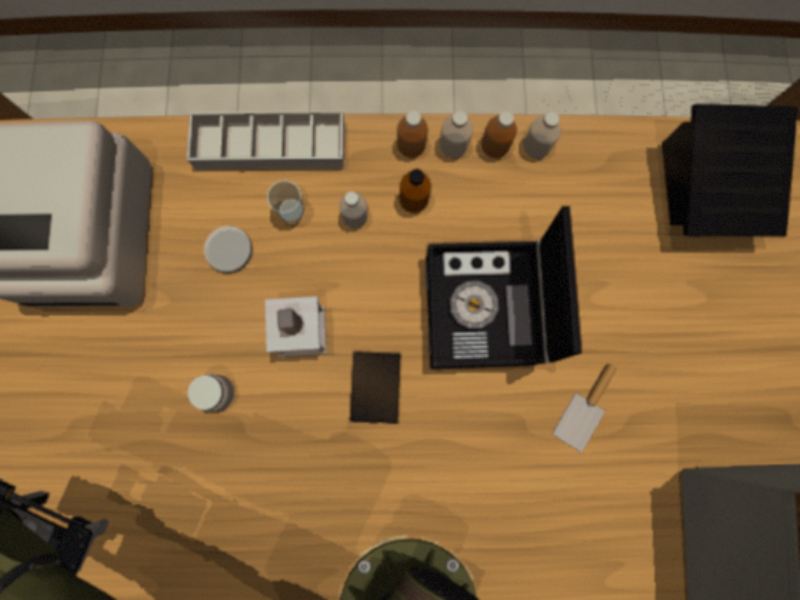

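The top view shows the driver handle in the stand at about (290,322) in the 800x600 picture. The lock is in the case at (474,305), its slot line at about 66° from world +x, and the lid is near upright at (560,280). Now moving above the driver.

Emit:
{"method": "carry_out", "body": {"commands": [-1,29.7,-31.3,3,0,0,-2.656,-1,29.7,-31.3,3,0,0,-2.656,-1,29.7,-31.3,3,0,0,-2.656,-1,29.7,-31.3,3,0,0,-2.656,-1,29.7,-31.3,3,0,0,-2.656,-1,29.7,-31.3,3,0,0,-2.656,-1,29.7,-31.3,3,0,0,-2.656,-1,29.7,-31.3,3,0,0,-2.656,-1,29.7,-31.3,3,0,0,-2.656,-1,29.7,-31.3,3,0,0,-2.656,-1,29.7,-31.3,3,0,0,-2.656,-1,29.7,-31.3,3,0,0,-2.656], "force": 40}}

```text
time_s: 2.2
ee_pos: [0.5061, 0.1937, 0.2354]
eef_rot: [3.141, -0.0, -0.325]
force: [-0.8, 0.4, 0.0]
grip_width: 0.0941
```

Emit:
{"method": "carry_out", "body": {"commands": [-1,-0.25,0.2,0,0,0,-1.146,-1,-0.25,0.2,0,0,0,-1.146,-1,-0.25,0.2,0,0,0,-1.146,-1,-0.25,0.2,0,0,0,-1.146,-1,-0.25,0.2,0,0,0,-1.146,-1,-0.25,0.2,0,0,0,-1.146,-1,-0.25,0.2,0,0,0,-1.146,-1,-0.25,0.2,0,0,0,-1.146,-1,-0.25,0.2,0,0,0,-1.146,-1,-0.25,0.2,0,0,0,-1.146,-1,-0.25,0.2,0,0,0,-1.146]}}

```text
time_s: 3.12
ee_pos: [0.5035, 0.1957, 0.2354]
eef_rot: [3.141, -0.0, -1.473]
force: [-0.4, -0.6, -0.6]
grip_width: 0.0943
```

```bash
python3 - <<'E'
from h import *
print(ctrl.get_obs()['ee_pos'],ctrl.get_obs()['eef_rot'])
im,d=viewer.camera('side'); X=cloud('side',d)
cv2.imwrite('pics/s1.png',cv2.resize(im[120:320,150:420],None,fx=2.9,fy=2.9))
E
```

```text
[0.50353419 0.19569809 0.23536583] [ 3.14131092e+00 -3.49817648e-04 -1.47266805e+00]
```

View pics/s1.png

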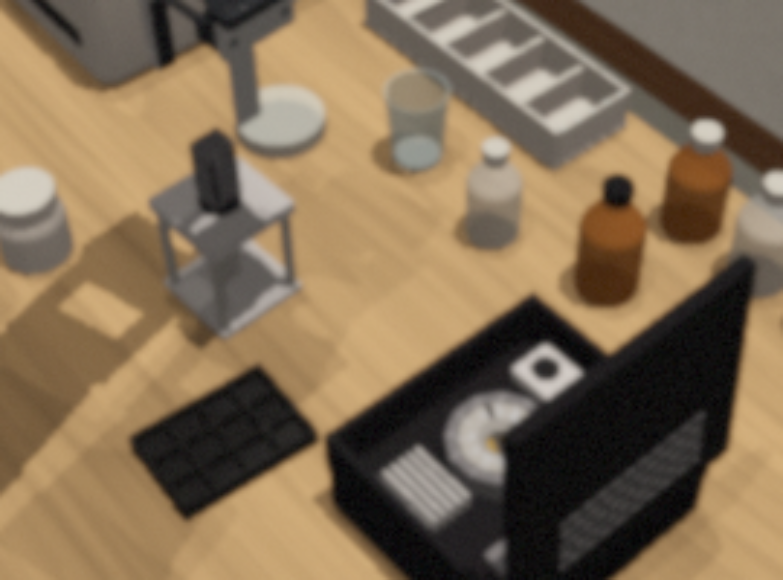

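The crop shows the stand with the driver at about (215,180) and one finger at (240,100). I'll check where the fingers should project.

```bash
python3 - <<'E'
from h import *
p=proj('side',[[.508,.147,.235],[.499,.245,.235],[.5035,.1957,.182]]); print(p,(p-[150,120])*2.9)
E
```

```text
[[233.77943219 161.42331296]
 [206.91987309 141.76157952]
 [222.63090586 168.21922387]] [[242.96035336 120.12760758]
 [165.06763197  63.10858061]
 [210.62962698 139.83574921]]
```

The fingers project where they appear, straddling the handle. Going down and gripping.

Emit:
{"method": "carry_out", "body": {"commands": [-1,0,0,-3.5,0,0,0,-1,0,0,-7,0,0,0,-1,0,0,-10.2,0,0,0,-1,0,0,-10.2,0,0,0,1,0,0,-10.2,0,0,0,1,0,0,-10.2,0,0,0,1,0,0,-10.2,0,0,0,1,0,0,-10.2,0,0,0,1,0,0,-10.2,0,0,0,1,0,0,-10.2,0,0,0,1,0,0,-10.2,0,0,0,1,0,0,-10.2,0,0,0], "force": 50}}

```text
time_s: 4.17
ee_pos: [0.5036, 0.1957, 0.1336]
eef_rot: [3.142, -0.0, -1.47]
force: [0.8, -0.6, -0.6]
grip_width: 0.0444
```

Emit:
{"method": "carry_out", "body": {"commands": [1,0,0,0,0,0,0,1,0,0,0,0,0,0,1,0,0,0,0,0,0,1,0,0,0,0,0,0,1,0,0,0,0,0,0,1,0,0,0,0,0,0]}}

```text
time_s: 4.67
ee_pos: [0.5036, 0.1958, 0.1336]
eef_rot: [-3.142, -0.0, -1.47]
force: [-0.4, 1.4, 1.0]
grip_width: 0.0254
```

Emit:
{"method": "carry_out", "body": {"commands": [1,0,0,3,0,0,0,1,0,0,6,0,0,0,1,0,0,9.5,0,0,0,1,0,0,13,0,0,0,1,0,0,13,0,0,0,1,0.5,-4,13,0,0,0.12,1,1,-8,13,0,0,0.24,1,1.5,-12,13,0,0,0.36,1,2,-16,13,0,0,0.48,1,2.5,-20,13,0,0,0.6,1,3,-24,13,0,0,0.72,1,3.4,-28,13,0,0,0.84]}}

```text
time_s: 5.67
ee_pos: [0.5355, -0.0676, 0.263]
eef_rot: [3.141, 0.0, -0.675]
force: [0.3, 1.0, -2.1]
grip_width: 0.0255
```

Emit:
{"method": "carry_out", "body": {"commands": [1,0.3,-3,0,0,0,0.12,1,0.6,-5.4,0,0,0,0.24,1,0.6,-5.4,0,0,0,0.268,1,0.6,-5.4,-2.5,0,0,0.268,1,0.6,-5.4,-5,0,0,0.268,1,0.6,-5.4,-5,0,0,0.268,1,0.6,-5.4,-5,0,0,0.268]}}

```text
time_s: 6.25
ee_pos: [0.541, -0.1216, 0.2122]
eef_rot: [3.141, 0.003, -0.407]
force: [0.0, -0.7, -0.9]
grip_width: 0.0255
```

```bash
python3 - <<'E'
from h import *
o=ctrl.get_obs(); print(o['ee_pos'],o['eef_rot'],o['qpos'])
a,d=viewer.camera('side'); b,e=viewer.camera('top')
np.save('s2.npy',d);np.save('t2.npy',e)
A=cv2.resize(a[180:330,260:420],(400,375)); B=cv2.resize(b[140:265,290:423],(400,375))
cv2.imwrite('pics/p2.png',np.hstack([A,B]))
tip=o['ee_pos']-[0,0,.1216]; print(proj('side',[tip,tip+[0,0,.1]]),proj('top',[tip,tip+[0,0,.1]]))
E
```

```text
[ 0.54103514 -0.12155693  0.21223362] [ 3.14074780e+00  3.10169654e-03 -4.06571551e-01] [-2.86826559e-01  3.06739167e-01  1.49614424e+00 -4.80818904e-04
  1.34188969e+00  1.19853530e-01]
[[322.06679502 266.05254975]
 [323.72619141 237.58834899]] [[332.2150593  211.59225116]
 [338.23358837 204.56439929]]
```

View pics/p2.png

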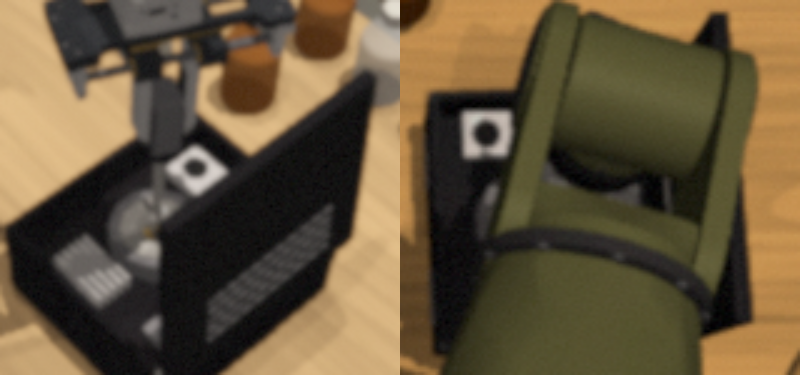

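Side picture: the blade tip is at about (322,266), where it projects, and hangs upright over the lock. Feeling downwards.

Emit:
{"method": "carry_out", "body": {"commands": [1,0,0,-0.6,0,0,0,1,0,0,-1.0,0,0,0,1,0,0,-1.4,0,0,0,1,0,0,-1.7,0,0,0,1,0,0,-2.0,0,0,0,1,0,0,-2.0,0,0,0]}}

```text
time_s: 6.85
ee_pos: [0.5418, -0.1216, 0.1937]
eef_rot: [3.141, -0.0, -0.406]
force: [0.1, -0.1, -1.2]
grip_width: 0.0257
```

Emit:
{"method": "carry_out", "body": {"commands": [1,0,0,-0.4,0,0,0,1,0,0,-0.6,0,0,0,1,0,0,-0.8,0,0,0,1,0,0,-1.0,0,0,0,1,0,0,-1.2,0,0,0,1,0,0,-1.2,0,0,0]}}

```text
time_s: 7.35
ee_pos: [0.5416, -0.1216, 0.1812]
eef_rot: [3.141, 0.0, -0.406]
force: [-0.1, 0.3, -1.8]
grip_width: 0.0258
```

The blade dropped into the slot with no contact force. Going a little deeper, then turning.

Emit:
{"method": "carry_out", "body": {"commands": [1,0,0,-0.25,0,0,0,1,0,0,-0.25,0,0,0,1,0,0,-0.25,0,0,-0.1,1,0,0,-0.25,0,0,-0.2,1,0,0,-0.25,0,0,-0.3,1,0,0,-0.25,0,0,-0.4,1,0,0,-0.25,0,0,-0.5,1,0,0,-0.25,0,0,-0.6,1,0,0,-0.25,0,0,-0.6,1,0,0,-0.25,0,0,-0.6], "force": 60}}

```text
time_s: 8.18
ee_pos: [0.5416, -0.1216, 0.1787]
eef_rot: [3.141, 0.001, -1.003]
force: [-0.4, -0.4, -1.0]
grip_width: 0.0258
```

```bash
python3 - <<'E'
from h import *
o=ctrl.get_obs(); print(o)
E
```

```text
{'time_s': 8.1833, 'qpos': array([-2.86738112e-01,  3.34271753e-01,  1.53958781e+00, -9.10372590e-05,
        1.26860133e+00,  7.16499849e-01]), 'joint_vel': array([ 0.0010838 , -0.00024799, -0.00064299,  0.00069681,  0.00018183,
       -0.02625779]), 'tau': array([ -0.11470242, -55.76562166, -35.77327967,   0.07422849,
        -0.18974595,   0.86294945]), 'ee_pos': array([ 0.54156912, -0.12155576,  0.17869512]), 'eef_rot': array([ 3.14095692e+00,  5.97681838e-04, -1.00321102e+00]), 'force': array([-0.43564294, -0.36182443, -1.00195749]), 'moment': array([0.00149031, 0.23857386, 0.03059877]), 'grip_width': 0.02578491850041231}
```

Emit:
{"method": "carry_out", "body": {"commands": [1,0,0,0,0,0,-0.1,1,0,0,0,0,0,-0.2,1,0,0,0,0,0,-0.3,1,0,0,0,0,0,-0.4,1,0,0,0,0,0,-0.5,1,0,0,0,0,0,-0.55,1,0,0,0,0,0,-0.6]}}

```text
time_s: 8.77
ee_pos: [0.5415, -0.1216, 0.1787]
eef_rot: [3.141, 0.001, -1.602]
force: [-0.8, -0.5, -1.3]
grip_width: 0.0259
```

```bash
python3 - <<'E'
from h import *
o=ctrl.get_obs(); print(o['qpos'],o['moment'],o['eef_rot'],o['tau'][5])
E
```

```text
[-2.86986844e-01  3.34220530e-01  1.53970309e+00  3.96776059e-04
  1.26859718e+00  1.31494749e+00] [0.04399315 0.2761132  0.11468573] [ 3.14079053e+00  6.01248794e-04 -1.60205284e+00] -0.8715567737817764
```

Turning torque about 0.115 N m, consistent with the lock. Continuing to the stop.

Emit:
{"method": "carry_out", "body": {"commands": [1,0,0,0,0,0,-0.05,1,0,0,0,0,0,-0.1,1,0,0,0,0,0,-0.12]}}

```text
time_s: 9.02
ee_pos: [0.5415, -0.1215, 0.1787]
eef_rot: [3.141, 0.001, -1.721]
force: [0.5, -0.3, -1.6]
grip_width: 0.0258
```

```bash
python3 - <<'E'
from h import *
o=ctrl.get_obs(); print(o['qpos'],o['moment'],o['eef_rot'],o['tau'][5],o['grip_width'])
E
```

```text
[-2.86998389e-01  3.34143094e-01  1.53977936e+00  5.44227929e-04
  1.26854377e+00  1.43402475e+00] [0.01804558 0.25495019 0.12161924] [ 3.14079802e+00  6.33678018e-04 -1.72118562e+00] 0.34082891419529915 0.02579661309825686
```

Emit:
{"method": "carry_out", "body": {"commands": [1,0,0,0,0,0,-0.05,1,0,0,0,0,0,-0.1,1,0,0,0,0,0,-0.1]}}

```text
time_s: 9.27
ee_pos: [0.5415, -0.1215, 0.1787]
eef_rot: [3.141, 0.001, -1.82]
force: [-0.3, 0.8, -2.2]
grip_width: 0.0255
```

```bash
python3 - <<'E'
from h import *
o=ctrl.get_obs(); print(o['qpos'],o['moment'],o['eef_rot'],o['tau'][5],o['grip_width'])
E
```

```text
[-2.86973279e-01  3.34128630e-01  1.53980187e+00  5.84686769e-04
  1.26851259e+00  1.53312062e+00] [0.0571271  0.21261622 0.32948744] [ 3.14076379e+00  5.89667288e-04 -1.82026844e+00] 1.5043547004461288 0.025490502554114433
```

The torque rose to 0.33 N m: the stop is reached. Backing off within the play and lifting out.

Emit:
{"method": "carry_out", "body": {"commands": [1,0,0,0,0,0,0.07,1,0,0,0,0,0,0.14,1,0,0,1,0,0,0.15,1,0,0,2.5,0,0,0.15,1,0,0,5,0,0,0.15,1,0,0,8.5,0,0,0.15,1,0,0,8.5,0,0,0.15]}}

```text
time_s: 9.85
ee_pos: [0.5431, -0.122, 0.271]
eef_rot: [-3.133, -0.001, -1.67]
force: [0.5, -0.5, -0.4]
grip_width: 0.0258
```

```bash
python3 - <<'E'
from h import *
o=ctrl.get_obs(); print(o['ee_pos'],o['moment'],o['eef_rot'])
b,e=viewer.camera('side')
cv2.imwrite('pics/s3.png',cv2.resize(b[160:330,250:410],(640,680))[:600])
E
```

```text
[ 0.54311454 -0.1219687   0.27103586] [-0.04376952  0.11696261  0.00142512] [-3.13284258e+00 -1.21407657e-03 -1.66968181e+00]
```

View pics/s3.png

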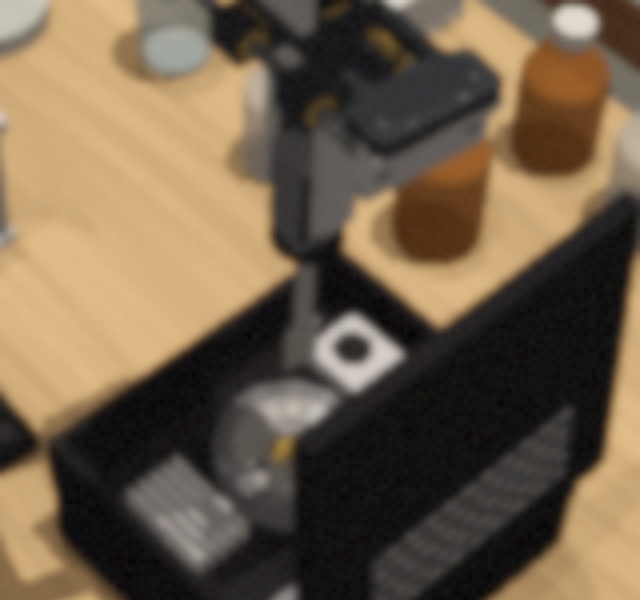

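The driver is out of the slot and upright. The lock's mark now points at (250,480), so it has turned by about 75°. Checking the driver's tilt numerically.

```bash
python3 - <<'E'
from h import *
o=ctrl.get_obs(); tip=o['ee_pos']-[0,0,.1216]
p=proj('side',[tip,tip+[0,0,.03],tip+[0,0,.06],tip+[0,0,.095]]); print((p-[250,160])*4)
b,e=viewer.camera('side'); X=cloud('side',e)
m=(X[...,2]>.15)&(X[...,2]<.245)&(np.hypot(X[...,0]-tip[0],X[...,1]-tip[1])<.03)
P=X[m]; 
for z in np.arange(.15,.245,.015):
    q=P[abs(P[:,2]-z)<.0075]; print(round(z,3),len(q),np.round(np.median(q,0),4) if len(q) else '')
E
```

```text
[[294.36399911 361.72482463]
 [296.45658994 326.58307423]
 [298.6276888  289.89521481]
 [301.26490662 245.01340553]]
0.15 18 [ 0.5426 -0.1246  0.153 ]
0.165 38 [ 0.5392 -0.1242  0.1638]
0.18 25 [ 0.5389 -0.125   0.1784]
0.195 21 [ 0.5388 -0.1265  0.1943]
0.21 24 [ 0.5389 -0.1272  0.2104]
0.225 17 [ 0.538  -0.1265  0.2229]
0.24 2 [ 0.5266 -0.1312  0.2442]
```

Emit:
{"method": "carry_out", "body": {"commands": [1,-0.3,3,-0.5,0,0,0.05,1,-0.8,7,-0.5,0,0,0.1,1,-1.3,11,-0.5,0,0,0.15,1,-1.8,15,-0.5,0,0,0.2,1,-2.3,19,-0.5,0,0,0.2,1,-2.8,23,-0.5,0,0,0.2,1,-3.3,27,-0.5,0,0,0.2,1,-3.7,30,-0.5,0,0,0.2,1,-3.95,31.8,-0.5,0,0,0.2,1,-3.95,31.8,-0.5,0,0,0.2,1,-3.95,31.8,-0.5,0,0,0.2,1,-3.95,31.8,-0.5,0,0,0.2]}}

```text
time_s: 10.95
ee_pos: [0.5023, 0.1957, 0.2596]
eef_rot: [-3.141, -0.0, -1.47]
force: [0.8, 0.7, -0.9]
grip_width: 0.0255
```

```bash
python3 - <<'E'
from h import *
o=ctrl.get_obs(); print(o['ee_pos'],o['eef_rot'])
a,d=viewer.camera('side'); b,e=viewer.camera('top')
tip=o['ee_pos']-[0,0,.1216]
p=proj('side',[tip,[.5035,.196,.112]]); print(p)
A=cv2.resize(a[140:250,170:280],(480,480)); print((p-[170,140])*480/110)
B=ortho('top',b,(.54,-.122),.076,.05,320); B=cv2.resize(B,(320,480)) if 0 else np.vstack([B,np.zeros((160,320,3),np.uint8)])
cv2.imwrite('pics/p4.png',np.hstack([A,B]))
E
```

```text
[0.50228675 0.19566168 0.2595763 ] [-3.14076549e+00 -4.39932217e-04 -1.46984782e+00]
[[224.21797679 181.61886338]
 [225.68107504 188.77468373]]
[[236.58753507 181.60958565]
 [242.9719638  212.83498354]]
```

View pics/p4.png

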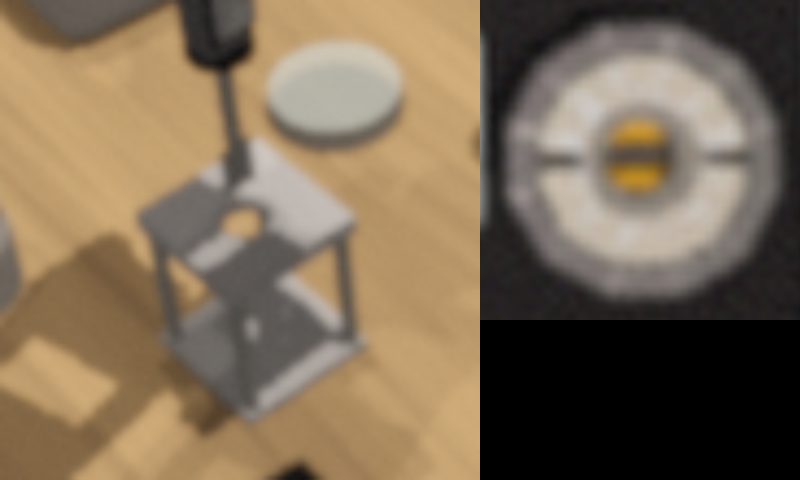

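Left: the blade tip at (238,185) hangs over the hole at (242,218). Right: the slot now runs level at about 1°, a turn of about 66° or 1.15 rad from the start, so it is at its stop. Lowering into the stand.

Emit:
{"method": "carry_out", "body": {"commands": [1,0.1,0,0,0,0,0,1,0.13,0,-1.5,0,0,0,1,0.13,0,-2.5,0,0,0,1,0.13,0,-3.5,0,0,0,1,0.13,0,-4.5,0,0,0,1,0.13,0,-5.5,0,0,0,1,0.13,0,-6.5,0,0,0,1,0.13,0,-6.5,0,0,0]}}

```text
time_s: 11.72
ee_pos: [0.5031, 0.1951, 0.1927]
eef_rot: [3.14, -0.001, -1.471]
force: [1.0, -0.0, -2.2]
grip_width: 0.0255
```

Emit:
{"method": "carry_out", "body": {"commands": [1,0.05,0.05,-1.5,0,0,0,1,0.05,0.05,-3,0,0,0,1,0.05,0.05,-4.5,0,0,0,1,0.05,0.05,-5.4,0,0,0,1,0.05,0.05,-5.8,0,0,0,1,0.05,0.05,-5.8,0,0,0,1,0.05,0.05,-5.8,0,0,0]}}

```text
time_s: 12.3
ee_pos: [0.5039, 0.1957, 0.1353]
eef_rot: [3.141, -0.001, -1.471]
force: [1.1, -0.4, -2.0]
grip_width: 0.0253
```

Down another 2 mm, then release and wait.

Emit:
{"method": "carry_out", "body": {"commands": [1,0,0,-0.15,0,0,0,1,0,0,-0.15,0,0,0,0.2,0,0,-0.15,0,0,0,-0.5,0,0,-0.15,0,0,0,-1,0,0,-0.15,0,0,0,-1,0,0,-0.15,0,0,0,-1,0,0,-0.15,0,0,0,-1,0,0,-0.15,0,0,0,-1,0,0,-0.15,0,0,0,-1,0,0,-0.15,0,0,0]}}

```text
time_s: 13.13
ee_pos: [0.5039, 0.1957, 0.1338]
eef_rot: [3.141, -0.001, -1.471]
force: [0.1, 0.6, 0.0]
grip_width: 0.0757
```

```bash
python3 - <<'E'
from h import *
o=ctrl.get_obs(); print(o['ee_pos'],o['grip_width'],o['force'])
E
```

```text
[0.50394791 0.19570869 0.13382521] 0.07573204221370611 [0.10141544 0.59202121 0.04579493]
```

Emit:
{"method": "carry_out", "body": {"commands": [-1,0,0,0,0,0,0,-1,0,0,0,0,0,0,-1,0,0,2.5,0,0,0,-1,0,0,6,0,0,0,-1,0,0,10,0,0,0,-1,0,0,14,0,0,0,-1,0,0,18,0,0,0,-1,0,0,22,0,0,0,-1,0,0,22,0,0,0]}}

```text
time_s: 13.88
ee_pos: [0.5049, 0.196, 0.362]
eef_rot: [-3.131, 0.002, -1.471]
force: [-0.3, 0.4, 1.3]
grip_width: 0.0939
```

```bash
python3 - <<'E'
from h import *
o=ctrl.get_obs(); print(o['ee_pos'],o['grip_width'],o['qpos'])
a,d=viewer.camera('side'); X=cloud('side',d); P=X.reshape(-1,3); P=P[~np.isnan(P[:,0])]
h=P[(np.hypot(P[:,0]-.5035,P[:,1]-.196)<.04)&(P[:,2]>.165)&(P[:,2]<.2)]; print('handle',h.max(0),h.mean(0),len(h))
# lid: top edge & outer face
l=P[(abs(P[:,0]-.54)<.1)&(P[:,1]<-.2)&(P[:,1]>-.33)&(P[:,2]>.12)]
for z in np.arange(.12,.31,.02):
    q=l[abs(l[:,2]-z)<.01]; print(round(z,2),len(q),np.percentile(q[:,1],[5,50,95]).round(4) if len(q) else '')
b,e=viewer.camera('top');X=cloud('top',e); P=X.reshape(-1,3); P=P[~np.isnan(P[:,0])]
l=P[(abs(P[:,0]-.54)<.1)&(P[:,1]<-.2)&(P[:,1]>-.33)&(P[:,2]>.12)]
for z in np.arange(.12,.31,.02):
    q=l[abs(l[:,2]-z)<.01]; print(round(z,2),len(q),np.percentile(q[:,1],[5,50,95]).round(4) if len(q) else '')
cv2.imwrite('pics/p5.png',np.hstack([cv2.resize(a[140:250,170:280],(400,400)),cv2.resize(a[180:350,250:420],(400,400))]))
E
```

```text
[0.50488449 0.19603719 0.36197499] 0.09392694572648738 [ 3.02979253e-01  2.09365762e-01  1.27816921e+00 -4.88479154e-04
  1.64348300e+00  1.77384339e+00]
handle [0.51938854 0.20477501 0.18605068] [0.50113976 0.18826954 0.17731205] 163
0.12 194 [-0.2571 -0.2552 -0.2528]
0.14 354 [-0.2563 -0.254  -0.2514]
0.16 419 [-0.2546 -0.2524 -0.2499]
0.18 437 [-0.2529 -0.2505 -0.2479]
0.2 442 [-0.2512 -0.2487 -0.2464]
0.22 456 [-0.2495 -0.247  -0.2446]
0.24 468 [-0.2481 -0.2455 -0.2432]
0.26 515 [-0.2463 -0.2439 -0.2416]
0.28 525 [-0.2447 -0.2424 -0.2402]
0.3 725 [-0.2425 -0.2368 -0.2294]
0.12 64 [-0.2408 -0.2379 -0.2356]
0.14 124 [-0.2395 -0.2365 -0.2344]
0.16 140 [-0.2379 -0.2352 -0.233 ]
0.18 150 [-0.2363 -0.2339 -0.2313]
0.2 151 [-0.2348 -0.2326 -0.2299]
0.22 172 [-0.2338 -0.231  -0.2287]
0.24 171 [-0.232  -0.2294 -0.227 ]
0.26 188 [-0.2308 -0.2282 -0.2258]
0.28 289 [-0.2303 -0.2274 -0.2249]
0.3 675 [-0.2412 -0.234  -0.2272]
```

View pics/p5.png

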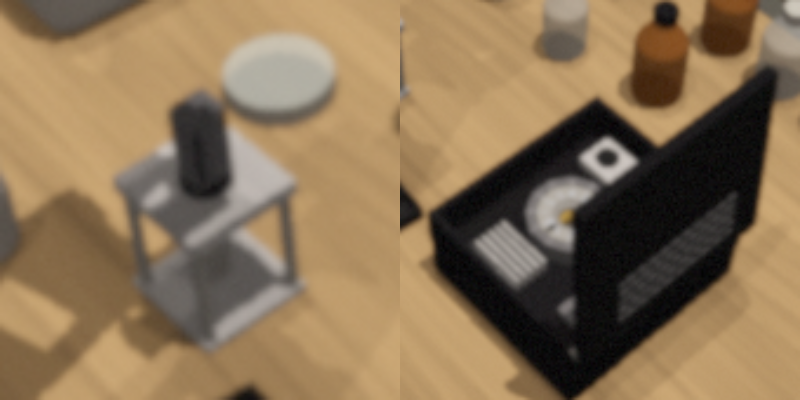

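The driver is upright and fully down in its stand at (200,145). The lid at (680,190) leans slightly to closing, about 1.49 rad. Next I close the fingers and go over and behind the lid.

Emit:
{"method": "carry_out", "body": {"commands": [1,0.3,-4,0.3,0,0,0.12,1,0.6,-8,0.3,0,0,0.24,1,0.9,-12,0.3,0,0,0.36,1,1.2,-16,0.3,0,0,0.48,1,1.5,-20,0.3,0,0,0.6,1,1.8,-24,0.3,0,0,0.72,1,2.1,-28,0.3,0,0,0.84,1,2.5,-32,0.3,0,0,0.96,1,2.8,-36,0.3,0,0,1.08,1,3.1,-40,0.3,0,0,1.2,1,3.4,-44,0.3,0,0,1.32,1,3.6,-48,0.3,0,0,1.44], "force": 30}}

```text
time_s: 14.98
ee_pos: [0.5385, -0.2649, 0.356]
eef_rot: [-3.139, 0.002, -0.084]
force: [0.6, 0.3, 1.4]
grip_width: 0.0177
```

Emit:
{"method": "carry_out", "body": {"commands": [1,0.2,-2.5,0,0,0,0.084,1,0.2,-2.5,0,0,0,0.084,1,0.2,-2.5,0,0,0,0.084,1,0.2,-2.5,-3,0,0,0.084,1,0.2,-2.5,-6,0,0,0.084,1,0.2,-2.5,-9.5,0,0,0.084,1,0.2,-2.5,-9.5,0,0,0.084,1,0.2,-2.5,-9.5,0,0,0.084]}}

```text
time_s: 15.65
ee_pos: [0.5402, -0.2886, 0.2604]
eef_rot: [-3.137, 0.005, -0.0]
force: [0.3, 0.2, 1.2]
grip_width: 0.0007
```

```bash
cat >> h.py <<'E'
def arc(ths,s=.165,hy=-.241,w=.008):
    p=ctrl.get_obs()['ee_pos']; r=[]
    for t in ths: r.append([round(t,2)]+list(np.round(100*(np.array([hy+s*np.cos(t)-.014*np.sin(t)-w,.095+s*np.sin(t)+.014*np.cos(t)])-p[1:]),1)))
    print(p,ctrl.get_obs()['force']); print(r)
E
python3 - <<'E'
from h import *
arc(np.arange(1.5,0.95,-.05))
E
```

```text
[ 0.54024062 -0.28862747  0.26036022] [0.33419277 0.17952641 1.24649832]
[[np.float64(1.5), np.float64(3.7), np.float64(0.0)], [np.float64(1.45), np.float64(4.6), np.float64(0.0)], [np.float64(1.4), np.float64(5.4), np.float64(-0.0)], [np.float64(1.35), np.float64(6.2), np.float64(-0.1)], [np.float64(1.3), np.float64(7.0), np.float64(-0.3)], [np.float64(1.25), np.float64(7.8), np.float64(-0.4)], [np.float64(1.2), np.float64(8.6), np.float64(-0.7)], [np.float64(1.15), np.float64(9.4), np.float64(-0.9)], [np.float64(1.1), np.float64(10.2), np.float64(-1.2)], [np.float64(1.05), np.float64(11.0), np.float64(-1.5)], [np.float64(1.0), np.float64(11.7), np.float64(-1.9)]]
```

Step 3 was held (driver standing, released, lid about 1.49). Starting the push.

Emit:
{"method": "carry_out", "body": {"commands": [1,0,1.5,0,0,0,0,1,0,2.5,0,0,0,0,1,0,3.2,0,0,0,0,1,0,3.8,0,0,0,0,1,0,4.6,0,0,0,0,1,0,5.4,0,0,0,0,1,0,6.2,-0.1,0,0,0,1,0,7.0,-0.3,0,0,0,1,0,7.8,-0.4,0,0,0,1,0,8.6,-0.7,0,0,0,1,0,9.4,-0.9,0,0,0]}}

```text
time_s: 16.57
ee_pos: [0.5401, -0.1947, 0.2524]
eef_rot: [-3.139, 0.004, -0.001]
force: [-3.2, -5.1, 0.7]
grip_width: 0.0005
```

```bash
python3 - <<'E'
from h import *
arc(np.arange(1.1,0.5,-.05))
E
```

```text
[ 0.54008061 -0.19473577  0.25235686] [-3.23301541 -5.09436348  0.69584636]
[[np.float64(1.1), np.float64(0.8), np.float64(-0.4)], [np.float64(1.05), np.float64(1.6), np.float64(-0.7)], [np.float64(1.0), np.float64(2.3), np.float64(-1.1)], [np.float64(0.95), np.float64(3.0), np.float64(-1.5)], [np.float64(0.9), np.float64(3.7), np.float64(-1.9)], [np.float64(0.85), np.float64(4.4), np.float64(-2.4)], [np.float64(0.8), np.float64(5.1), np.float64(-2.9)], [np.float64(0.75), np.float64(5.7), np.float64(-3.5)], [np.float64(0.7), np.float64(6.3), np.float64(-4.0)], [np.float64(0.65), np.float64(6.9), np.float64(-4.6)], [np.float64(0.6), np.float64(7.4), np.float64(-5.3)], [np.float64(0.55), np.float64(7.9), np.float64(-5.9)], [np.float64(0.5), np.float64(8.4), np.float64(-6.6)]]
```

Emit:
{"method": "carry_out", "body": {"commands": [1,0,0.8,-0.4,0,0,0,1,0,1.6,-0.7,0,0,0,1,0,2.3,-1.1,0,0,0,1,0,3.0,-1.5,0,0,0,1,0,3.7,-1.9,0,0,0,1,0,4.4,-2.4,0,0,0,1,0,5.1,-2.9,0,0,0,1,0,5.7,-3.5,0,0,0,1,0,6.3,-4.0,0,0,0,1,0,6.9,-4.6,0,0,0,1,0,7.4,-5.3,0,0,0]}}

```text
time_s: 17.48
ee_pos: [0.5402, -0.1201, 0.1992]
eef_rot: [-3.139, 0.003, -0.001]
force: [-1.8, -0.2, 5.1]
grip_width: 0.0005
```

```bash
python3 - <<'E'
from h import *
arc(np.arange(.55,0.1,-.04))
E
```

```text
[ 0.54017365 -0.12005771  0.19921535] [-1.81922253 -0.24057981  5.09855987]
[[np.float64(0.55), np.float64(0.4), np.float64(-0.6)], [np.float64(0.51), np.float64(0.8), np.float64(-1.1)], [np.float64(0.47), np.float64(1.2), np.float64(-1.7)], [np.float64(0.43), np.float64(1.5), np.float64(-2.3)], [np.float64(0.39), np.float64(1.8), np.float64(-2.9)], [np.float64(0.35), np.float64(2.1), np.float64(-3.4)], [np.float64(0.31), np.float64(2.4), np.float64(-4.1)], [np.float64(0.27), np.float64(2.6), np.float64(-4.7)], [np.float64(0.23), np.float64(2.9), np.float64(-5.3)], [np.float64(0.19), np.float64(3.0), np.float64(-5.9)], [np.float64(0.15), np.float64(3.2), np.float64(-6.6)], [np.float64(0.11), np.float64(3.4), np.float64(-7.2)]]
```

Emit:
{"method": "carry_out", "body": {"commands": [1,0,0.4,-0.6,0,0,0,1,0,0.8,-1.1,0,0,0,1,0,1.2,-1.7,0,0,0,1,0,1.5,-2.3,0,0,0,1,0,1.8,-2.9,0,0,0,1,0,2.1,-3.4,0,0,0,1,0,2.4,-4.1,0,0,0,1,0,2.6,-4.6,0,0,0,1,0,2.7,-5.0,0,0,0,1,0,2.8,-5.3,0,0,0,1,0,2.9,-5.6,0,0,0,1,0,3.0,-5.9,0,0,0]}}

```text
time_s: 18.48
ee_pos: [0.5402, -0.09, 0.14]
eef_rot: [-3.139, 0.003, -0.001]
force: [-1.1, 0.5, 1.4]
grip_width: 0.0007
```

```bash
python3 - <<'E'
from h import *
arc([.18,.15,.1,.05,0,-.01])
E
```

```text
[ 0.54020739 -0.09001439  0.14003056] [-1.12759826  0.4681025   1.44494444]
[[0.18, np.float64(0.1), np.float64(-0.2)], [0.15, np.float64(0.2), np.float64(-0.7)], [0.1, np.float64(0.4), np.float64(-1.5)], [0.05, np.float64(0.5), np.float64(-2.3)], [0, np.float64(0.6), np.float64(-3.1)], [-0.01, np.float64(0.6), np.float64(-3.3)]]
```

Emit:
{"method": "carry_out", "body": {"commands": [1,0,0.1,-0.4,0,0,0,1,0,0.2,-0.8,0,0,0,1,0,0.3,-1.2,0,0,0,1,0,0.4,-1.6,0,0,0,1,0,0.5,-2.0,0,0,0,1,0,0.5,-2.3,0,0,0,1,0,0.6,-2.6,0,0,0,1,0,0.6,-2.9,0,0,0,1,0,0.6,-3.1,0,0,0,1,0,0.6,-3.2,0,0,0]}}

```text
time_s: 19.32
ee_pos: [0.5404, -0.0838, 0.1091]
eef_rot: [-3.139, 0.003, -0.001]
force: [-9.9, 4.0, 24.3]
grip_width: 0.0001
```

24 N at z = 0.109 m: the lid is on its seat. Lifting off and checking.

Emit:
{"method": "carry_out", "body": {"commands": [1,0,0,1,0,0,0,1,0,0,4,0,0,0,1,-1,0,8,0,0,0,1,-3,1,12,0,0,0,1,-6,3,14,0,0,0,1,-10,5,15,0,0,0,1,-14,8,15,0,0,0,1,-14,8,15,0,0,0,1,-14,8,15,0,0,0]}}

```text
time_s: 20.07
ee_pos: [0.3985, -0.0024, 0.2601]
eef_rot: [-3.139, 0.001, 0.001]
force: [1.1, -0.2, 1.4]
grip_width: 0.0002
```

```bash
python3 - <<'E'
from h import *
a,d=viewer.camera('side'); X=cloud('side',d); P=X.reshape(-1,3); P=P[~np.isnan(P[:,0])]
l=P[(abs(P[:,0]-.54)<.1)&(P[:,1]<-.05)&(P[:,1]>-.24)&(P[:,2]>.08)&(P[:,2]<.15)]
A=np.c_[l[:,:2],np.ones(len(l))]; c=np.linalg.lstsq(A,l[:,2],rcond=None)[0]; print('lid plane slope',c, 'z',np.median(l[:,2]),len(l))
h=P[(np.hypot(P[:,0]-.5035,P[:,1]-.196)<.04)&(P[:,2]>.165)&(P[:,2]<.2)]; print('handle',h.max(0),h.mean(0),len(h))
cv2.imwrite('pics/p6.png',cv2.resize(a[120:420,140:420],(560,600)))
print(ctrl.get_obs()['force'])
E
```

```text
lid plane slope [-0.00185436 -0.00356841  0.10949065] z 0.10904417388001117 6613Traceback (most recent call last):
  File "<stdin>", line 5, in <module>
    return umr_maximum(a, axis, None, out, keepdims, initial, where)
ValueError: zero-size array to reduction operation maximum which has no identity
```

The lid is level at 0.109 m, so it is shut. The driver seems hidden by the arm in this view, so I'll check from both cameras.

```bash
python3 - <<'E'
from h import *
im={}
for n in ['side','top']:
    im[n],d=viewer.camera(n); X=cloud(n,d); P=X.reshape(-1,3); P=P[~np.isnan(P[:,0])]
    h=P[(np.hypot(P[:,0]-.5035,P[:,1]-.196)<.04)&(P[:,2]>.172)&(P[:,2]<.2)]
    print(n,len(h),cv2.minAreaRect(h[:,:2].astype(np.float32)) if len(h)>5 else '',h.mean(0) if len(h) else '')
cv2.imwrite('pics/p6.png',np.hstack([cv2.resize(im['side'][120:420,140:420],(400,428)),cv2.resize(im['top'][90:390,130:430],(400,428))]))
E
```

```text
side 0  
top 163 ((0.5046745538711548, 0.19418230652809143), (0.03259456530213356, 0.026531720533967018), 5.113999366760254) [0.50396344 0.19335328 0.18164728]
```

View pics/p6.png

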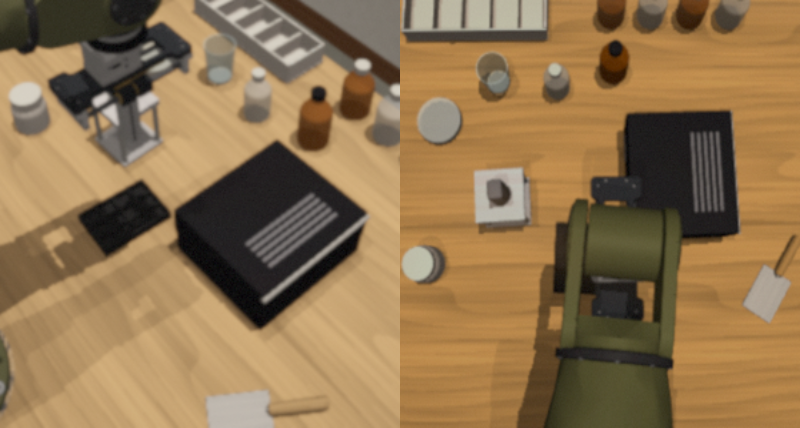

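The case is shut at (270,230), the driver stands in its stand at (498,190) in the top view with its top at 0.182 m, and the bystanders have not moved. The arm is clear of everything, so I'm handing in.

```bash
python3 -c "
from station import ticket
print(ticket.hand_in())"
```

```text
the job is handed in; nothing more can be done
None
```

The job is done and handed in at about 20 s of the 72 s allowed. I took the screwdriver from its stand, found the slot, turned the lock clockwise to its stop, put the screwdriver back and released it. Then I pushed the cover over and lowered it slowly until it was shut.

My last checks:
- **Lock:** the torque rose from 0.12 to 0.33 N m at the stop. The slot turned by about 66°, or 1.15 rad, so it should be at its 1.3 rad stop if it started near 0.15 rad. I had no direct reading of the lock angle.
- **Screwdriver:** it looks upright in the stand, and its handle top is at 0.182 m, which is the fully-down height. In the top view the handle sits within about 3 mm of where it was at the start. At the end the arm hid it from the side camera, so that reading came from the top camera only.
- **Cover:** it lies level at 0.109 m, with a slope of about 0.004. The final push went up to 24 N as it seated. I lowered it slowly but could not measure its speed.
- **Bystanders:** they looked untouched in the last pictures, and the arm was clear of everything.

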